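Couple a glass syringe to the spring-closing valve of an oil can and hold it open

ROBOT

A 6-joint arm with a two-finger parallel gripper is mounted at the origin on a cart in front of the work surface, level with it; the furniture and walls round the work are solid. World frame = base frame: x ahead of the robot, y to its left, z up, the work surface at z = 0. Lengths are in m, angles in rad, forces in N, time in s.
With the tool pointing down it reaches from about 0.275 to 1 m from the base axis. Payload 8.4 kg.
Tool frame: the origin (TCP) lies on the centre line of the jaws, within the pads' length; the fingertips stand 17 mm ahead of it and the grasp point (between the pads) lies 2 mm behind it (nose_length is the distance from the TCP to the fingertips, in m); z points along the fingers, y is the line along which they close (so a half turn about z gives the same grasp; the last joint's range is limited). The gripper opens to 85 mm and grips with 20 to 120 N. Pads are 22 mm wide; open, the fingers measure 114 mm over their backs; the gripper's body (76 mm by 85 mm) begins 54 mm behind the grasp point. The pads swing forward as they close: fully open they stand 13 mm farther back than shut.
Start: joints at [-1.236, 0.353, 1.633, -0, 1.155, -0.002], TCP at [0.207, -0.59, 0.248] pointing down, gripper open.
Joint ranges: [-2.63, 2.63], [-0.92, 2.1], [0.06, 2.66], [-1.3, 4.44], [0, 2.69], [-3.02, 3.02]. Speed limits (rad/s): [2.22, 2.22, 2.79, 3.14, 3.14, 3.14].

INTERFACE

Orientations are given as a rotation vector (axis times angle).
In Python, from plant import get_obs, get_image, camera_info, job_done, nose_length gives the robot as it stands.
- The arm moves only by the tool move_arm, never from a script. Its argument "motion" is a list of rows, each an object with "delta_pos": the shift along the tool's x, y, z in cm, a list of three; "dr": the turn, a rotation vector about the tool's x, y, z in degrees, a list of three; "claw": the closure, from -1 (fully open) to 1 (shut). A call has 1 to 10 rows; each row shifts and turns the commanded pose from where the row before left it, along the tool's axes as they then stand; what a row does not reach is not made up. A row lasts 1/8 s, in which the tool goes at most 62.5 mm and 10.7 degrees, less where a joint would pass 70% of its speed; a pose out of reach is approached as far as the arm can. A call is refused whole if a number of a shift passes 6.25 or a number of a turn 10.7, either way. A call with a gripper value outside its range is refused whole. The fingers move at their own pace and stop on an object; "squeeze" is the grip in N (left out, the last holds). Time passes only in rows, so rows that do not move let the fingers close. It gives the time, the measured TCP pose, the force, the opening and the grip force at its end, in the units of the state.
- get_obs(): the state, without advancing time (a new reading comes with each control period).
- get_image(name): name is "scene" or "top" or "wrist"; returns the picture (400x640x3 uint8, red, green, blue); there is no depth.
- camera_info(name): a dict with "mtx" (3x3 intrinsics, pixels), "k1" (the pictures are not rectified: a ray, as slopes to the right and down, at radius r is drawn at 1 + k1 r^2 times it, then the intrinsics apply), "view" (4x4, takes a point from world to camera coordinates). Camera axes: x right, y down, z forward; pixel columns grow to the right and rows downward; lengths in m; the calibration is good to about 2 mm. A picture is of the moment at which its call begins: read the wrist's pose just before it. camera_info takes no time and is no camera call; for the wrist camera it gives the pose at the moment of the call.
- job_done(): hands the job in; it is judged then, once.
The state is a dict: "t": time; "q": joint angles; "qvel": joint speeds; "joint_efforts": joint torques, N m; "ee_pos": TCP position; "eef_rot": TCP orientation; "contact_force": force on the tool from outside, world axes, zero at the start; "ft_torque": the same for the moment, N m; "width": opening from 0.0 (shut) to 1.0 (fully open); "finger_force": force on a finger pad.
Only numpy, scipy, OpenCV 4.12 (cv2) and the standard library are available. Lean on these libraries where they do the work, as an engineer would, in place of code of your own. Each camera call takes 0.05 s, during which the arm holds its last target. There are 200 camera calls.

TASK

Take the wide glass syringe out of its stand, gripping the thin glass gently, and fit it nose down into the sampling valve on top of the steel oil can: lugs through the two slots, pressed down against the spring until its shoulder is on the rim. Keeping it pressed down, turn it clockwise (seen from above) a quarter turn to the stop, which opens the valve for sampling. Finish while still holding the syringe pressed home and turned to the stop, because the valve springs shut if it is let go; leave the slim syringe and the other things where they are.

Things in the scene. Friction and masses are not known exactly. Their poses are not given: they have to be found in the camera images.
- syringe: The wide glass syringe, loose, 100 mm tall, about 120 g, nose down in either hole of the stand. Origin: centre of the nose's lower end; z along its axis, up to the thumb disc. Steel nose: diameter 20, length 22 mm, end tapered over 4 mm, with two lugs. Above it a flat shoulder facing down, 22 mm from the nose end (ferrule of diameter 31 mm, up to 33 mm). The same after half a turn about z.
- syringe_grip (a point): Middle of the glass barrel, 60 mm above the nose end, axes as the syringe's. Glass: diameter 29 mm, from 33 to 85 mm above the nose end; grip here, fingers closing along y. Flange over it, 54 (along x) x 29 mm, at 85 to 89 mm. The glass stands 35 N from each finger; 15 to 20 N is ample. Harder squeezing breaks it, and so does ramming the nose into the can or valve with over 50 N.
- syringe_lugs (a point): Point on the syringe's axis 9.5 mm above the nose end, amid its two lugs, which point along +x and -x (in line with the long flange): each 4 mm wide, 7 mm tall (6 to 13 mm above the nose end), its tip 15.5 mm from the axis.
- stand: Grey plastic stand, fixed, 64 (x) x 150 (y) x 34 (z) mm, origin at the centre of its underside. Two round holes 35 mm wide and 28 mm deep, 40 mm either side of its middle along its y; the syringes stand in them on the hole floors, 6 mm above the bench.
- slim_syringe: The slim syringe (barrel 19 mm in diameter, flange 35 mm long, 100 mm tall) in the other hole of the stand; it does not fit the valve and stays where it is. Origin at its nose end.
- oil_can: Steel oil can, 117 mm in diameter, fixed to the bench, sampling valve on its neck; origin at the centre of its underside, z up. The valve's collar, 45 mm in diameter, is the highest part, its rim 106 mm above the bench. Two entry slots in the rim lie on the can's x axis, either side of the mouth; in line with them two wire lifting eyes stand on the can's shoulder, up to 83 mm high.
- port (a point): Centre of the valve's mouth, at rim height; axes as the can's (slots along x). Mouth 23 mm wide; slots 7 mm wide through the 6 mm thick rim plate, out to 22 mm from the axis. The nose meets the spring-loaded stem 16 mm below the rim, lugs still in the slots; 6 mm of further press brings the shoulder onto the rim. From 3 mm of press on the lugs are below the plate and free to turn.
- valve_press (a joint): How far the valve stem is pressed down: 0 m at rest, 0.006 m with the syringe's shoulder on the rim. Spring: 3 N at the start, 6 N at 0.006 m.
- valve_turn (a joint): How far the stem is turned clockwise seen from above: 0 rad at rest (shut) to the stop at 1.5 rad (open). The lugs sit in stem notches 6 mm wide, so it turns with the syringe, with about 5 degrees of play either way. A return spring, 0.08 N m at 0 to 0.17 N m at the stop, shuts the valve when the syringe is let go.
- sample_bottle: Small clear sample bottle with a screw cap, 46 mm in diameter, 105 mm tall, standing at the back; to be left alone.
- beaker: Small glass beaker, 52 mm in diameter, 70 mm tall, standing at the back; to be left alone.
- dish: Glass dish, 60 mm in diameter, 14 mm tall, at the back; to be left alone.
Things that resemble listed ones, but are neither listed nor needed, are in the scene too. Leave any blue look-alike of the slim_syringe alone.

How it is judged:
On the way, in this order (a step that is already met when the one before it is completed fails the run):
1. the wide syringe is held clear of the stand (height (world z) of syringe above 0.045 m and contact force between the fingers and syringe above 1 N), for 0.2 s.
2. its nose is in the valve, pressed down with the lugs below the rim plate and the valve not yet turned (value of joint valve_press above 0.003 m and value of joint valve_turn below 0.35 rad and horizontal distance between syringe and port below 0.004 m and z of syringe in the frame of port below -0.0185 m), for 0.1 s.
At the end, for the whole second after the job is handed in: Syringe in the valve, upright within 0.1 rad, within 4 mm of its axis, shoulder within 2.5 mm of the rim (stem pressed over 4 mm), valve turned over 1.3 rad, at rest and still held by the fingers (over 1 N); the slim syringe upright in the stand (value of joint valve_turn above 1.3 rad and value of joint valve_press above 0.004 m and horizontal distance between syringe and port below 0.004 m and z of syringe in the frame of port below -0.0195 m and angle between syringe's own z axis and vertical below 0.1 rad and contact force between the fingers and syringe above 1 N and linear speed of syringe below 0.02 m/s and horizontal distance between slim_syringe and stand below 0.045 m and angle between slim_syringe's own z axis and vertical below 0.15 rad); the arm keeps its last pose, push and grip.
It fails at once if the glass is squeezed too hard (contact force between the fingers and syringe above 70 N).
It fails at once if the syringe is rammed into the can or the valve (contact force between syringe and oil_can above 50 N).
It fails at once if the slim syringe is disturbed (distance of slim_syringe from where it was at the start of the episode above 0.012 m).
It fails at once if a bystander at the back is disturbed (distance of any of sample_bottle, beaker, dish from where it was at the start of the episode above 0.02 m).
It also fails if it takes over 48 s, if anything falls off the work surface, if the arm or the gripper's body presses on something with over 40 N, if the wrist force passes 120 N, or if a joint passes its speed limit or range.

## Working session

There is one attempt and no reset: what is moved stays moved. The work goes in short steps, Python scripts to look and compute and a tool call to move; the robot and the scene stay as the last step left them, time stands still between calls to the robot, and variables do not carry over. Pictures are saved under pics/ and viewed, at most 10 in all, crops included, and the job is handed in when it is done.

Besides the shell and the picture viewer there is one more tool, called after ">>>" as a command line: name --argument value ..., lists and objects as JSON in quotes. move_arm: Moves the arm, as the interface text tells. Its arguments: {"type":"object","properties":{"motion":{"type":"array"},"squeeze":{"type":"number"}},"required":["motion"]}

```bash
mkdir -p pics
cat > h.py <<'E'
import numpy as np,cv2
from scipy.spatial.transform import Rotation as R
from plant import get_obs,get_image,camera_info,job_done,nose_length
def rays(ci,px):
    K=np.array(ci["mtx"]);V=np.array(ci["view"]);px=np.atleast_2d(px).astype(float)
    d=np.c_[(px[:,0]-K[0,2])/K[0,0],(px[:,1]-K[1,2])/K[1,1]]
    u=d.copy()
    for _ in range(20): u=d/(1+ci["k1"]*(u**2).sum(1,keepdims=True))
    r=np.c_[u,np.ones(len(u))]@V[:3,:3]
    return -V[:3,:3].T@V[:3,3],r
def onplane(ci,px,z):
    o,r=rays(ci,px); return o+r*((z-o[2])/r[:,2:3])
def proj(ci,P):
    V=np.array(ci["view"]);K=np.array(ci["mtx"]);c=np.atleast_2d(P)@V[:3,:3].T+V[:3,3]
    u=c[:,:2]/c[:,2:];u=u*(1+ci["k1"]*(u**2).sum(1,keepdims=True))
    return np.c_[u[:,0]*K[0,0]+K[0,2],u[:,1]*K[1,1]+K[1,2]]
def snap(n,f):
    ci=camera_info(n);im=get_image(n)[:,:,::-1].copy();cv2.imwrite(f"pics/{f}.png",im);return ci,im
E
python3 - <<'E'
from h import *
for n in("scene","top"):
    ci,im=snap(n,n+"0");o,r=rays(ci,[320,200]);print(n,o,r,ci["mtx"],ci["k1"])
o=get_obs();print(o,nose_length)
E
```

```text
scene [-0.18274242  0.72107312  0.76251543] [[ 0.6771122  -0.4864808  -0.55231892]] [[487.31767274   0.         325.88673558]
 [  0.         487.31767274 203.60614411]
 [  0.           0.           1.        ]] -0.10018714389298426
top [0.42442685 0.13005077 0.93866808] [[ 0.15614645 -0.03090384 -0.98755726]] [[396.66953697   0.         310.66403967]
 [  0.         396.66953697 197.13715483]
 [  0.           0.           1.        ]] -0.09241497385519387
{'t': 0.1, 'q': array([-1.23637965e+00,  3.53588935e-01,  1.63407832e+00, -3.03576369e-06,
        1.15519508e+00, -2.41852494e-03]), 'qvel': array([-0.0004363 , -0.00165286, -0.00132157,  0.00154488,  0.00257259,
       -0.00025489]), 'joint_efforts': array([ 1.34832039e-04, -6.06349969e+01, -3.42818391e+01,  1.59199789e-06,
        3.87859865e-03, -1.19168078e-05]), 'ee_pos': array([ 0.20641534, -0.58948963,  0.24762252]), 'eef_rot': array([-3.09590863e+00, -5.26393844e-01,  3.33721776e-04]), 'contact_force': array([-0.16020329, -0.12095541,  0.83087658]), 'ft_torque': array([-0.03503386, -0.05058891, -0.01266282]), 'finger_force': 0.0, 'width': 1.0005982078659292} 0.017
```

View pics/top0.png

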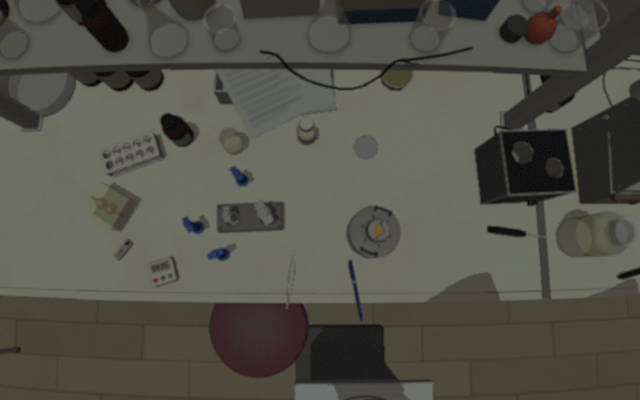

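View pics/scene0.png

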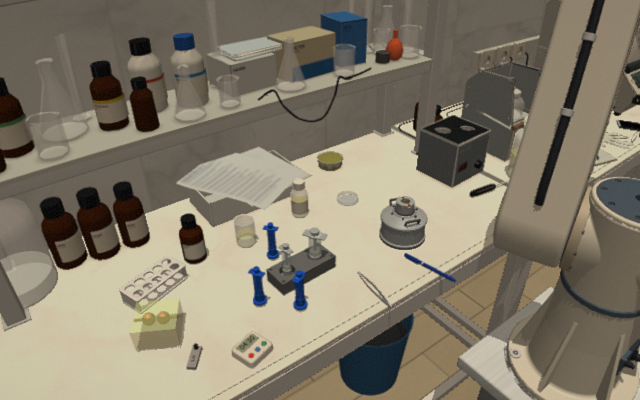

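The top view shows the stand at about (251,216), with the wide syringe in its right hole (264,211) and the slim one at (231,213). The can is at (375,232) with its lifting eyes at (381,211) and (369,253). I'll measure these more closely.

Run:
```python
from h import *
ci=camera_info("top");im=cv2.imread("pics/top0.png")
a=cv2.resize(im[190:265,205:305],None,fx=8,fy=8,interpolation=2)[:,:];b=cv2.resize(im[195:270,335:420],None,fx=8,fy=8,interpolation=2)
out=np.hstack([cv2.resize(a,(420,315)),cv2.resize(b,(357,315))]);out=cv2.convertScaleAbs(out,alpha=1.8)
cv2.imwrite("pics/crop.png",out)
hsv=cv2.cvtColor(im,cv2.COLOR_BGR2HSV)
# dark stand mask
g=im.max(2);m=((g<85)&(g>10)).astype(np.uint8);m[:195]=0;m[245:]=0;m[:,:205]=0;m[:,300:]=0
c=max(cv2.findContours(m,0,2)[0],key=cv2.contourArea)
rc=cv2.minAreaRect(c);bx=cv2.boxPoints(rc);print(rc);P=onplane(ci,bx,.034);print(P);print(P.mean(0),np.linalg.norm(np.diff(P,axis=0),axis=1))
for n,p,z in[("wide top",(264,211),.106),("slim top",(231,213),.106),("can",(377,231),.106),("eye1",(381,211),.083),("eye2",(369,253),.083)]:print(n,onplane(ci,p,z))
```

```text
((250.45765686035156, 216.44168090820312), (29.376510620117188, 67.94566345214844), 87.70938873291016)
[[0.55911005 0.34250169 0.034     ]
 [0.56616392 0.18527442 0.034     ]
 [0.49837861 0.18168526 0.034     ]
 [0.49124311 0.33709711 0.034     ]]
[0.52872392 0.26163962 0.034     ] [0.15738543 0.06788026 0.15557557]
wide top [[0.5320103  0.22253554 0.106     ]]
slim top [[0.52738907 0.29253671 0.106     ]]
can [[ 0.49041727 -0.01617429  0.106     ]]
eye1 [[ 0.53594049 -0.02999363  0.083     ]]
eye2 [[ 0.44491856 -0.00193757  0.083     ]]
```

View pics/crop.png

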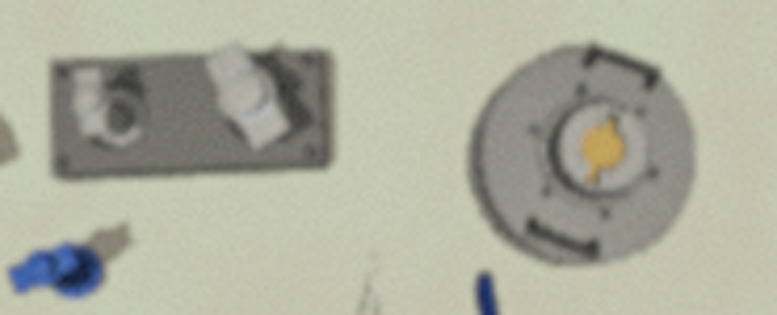

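The crop shows the wide flange running from (225,62) to (270,132), about 33° in world. The can's eyes, and so its slots, lie at about -17.5°. The wide syringe comes out at (0.531,0.222), which agrees with the hole position worked out from the stand. Next I'll plan a hover above it with tool y at 123°, which leaves joint 6 room for the later clockwise turn.

```bash
cat >> h.py <<'E'
def plan(pos,yaw,n,pd=1,ad=1):
    """rows from present pose to pos with tool y at yaw (deg), tool straight down"""
    o=get_obs();T=R.from_rotvec(o["eef_rot"]);M=T.as_matrix();p=np.array(o["ee_pos"])
    y0=np.degrees(np.arctan2(M[1,1],M[0,1]));d=yaw-y0
    print("now",p.round(4),"yaw",y0.round(2),"tilt",np.degrees(np.arccos(-M[2,2])).round(2),"turn",round(d,1))
    c=M.copy();q=p.copy()
    for i in range(n):
        s=(np.array(pos)-q)/(n-i)
        t=np.round(c.T@s*100,pd);z=np.round(-d/n,ad)
        q=q+c@t/100;c=c@R.from_euler('z',z,degrees=True).as_matrix()
        print(t.tolist(),z)
    print("end",q.round(4),np.degrees(np.arctan2(c[1,1],c[0,1])).round(1))
E
python3 - <<'E'
from h import *
plan((.50,.19,.24),123,20)
E
```

```text
now [ 0.2064 -0.5895  0.2476] yaw -70.7 tilt 0.07 turn 193.7
[2.7, -3.2, 0.0] -9.7
[3.2, -2.7, 0.0] -9.7
[3.6, -2.1, 0.0] -9.7
[3.9, -1.5, 0.0] -9.7
[4.1, -0.8, 0.1] -9.7
[4.2, -0.1, 0.0] -9.7
[4.1, 0.6, 0.1] -9.7
[4.0, 1.3, 0.0] -9.7
[3.7, 1.9, 0.1] -9.7
[3.3, 2.5, 0.0] -9.7
[2.8, 3.0, 0.1] -9.7
[2.3, 3.5, 0.0] -9.7
[1.7, 3.8, 0.1] -9.7
[1.0, 4.0, 0.0] -9.7
[0.3, 4.1, 0.1] -9.7
[-0.4, 4.2, 0.0] -9.7
[-1.1, 4.0, 0.1] -9.7
[-1.7, 3.8, 0.0] -9.7
[-2.4, 3.4, 0.1] -9.7
[-2.9, 3.0, 0.0] -9.7
end [0.5005 0.1899 0.2404] 123.3
```

>>> move_arm --motion '[{"delta_pos":[2.7,-3.2,0],"dr":[0,0,-9.7],"claw":-1},{"delta_pos":[3.2,-2.7,0],"dr":[0,0,-9.7],"claw":-1},{"delta_pos":[3.6,-2.1,0],"dr":[0,0,-9.7],"claw":-1},{"delta_pos":[3.9,-1.5,0],"dr":[0,0,-9.7],"claw":-1},{"delta_pos":[4.1,-0.8,0.1],"dr":[0,0,-9.7],"claw":-1},{"delta_pos":[4.2,-0.1,0],"dr":[0,0,-9.7],"claw":-1},{"delta_pos":[4.1,0.6,0.1],"dr":[0,0,-9.7],"claw":-1},{"delta_pos":[4.0,1.3,0],"dr":[0,0,-9.7],"claw":-1},{"delta_pos":[3.7,1.9,0.1],"dr":[0,0,-9.7],"claw":-1},{"delta_pos":[3.3,2.5,0],"dr":[0,0,-9.7],"claw":-1}]'

```text
t: 1.35
ee_pos: [0.3545, -0.1981, 0.2452]
eef_rot: [-1.651, -2.673, -0.0]
contact_force: [0.4, -0.5, -0.3]
width: 0.999
finger_force: 0.0
```

>>> move_arm --motion '[{"delta_pos":[2.8,3.0,0.1],"dr":[0,0,-9.7],"claw":-1},{"delta_pos":[2.3,3.5,0],"dr":[0,0,-9.7],"claw":-1},{"delta_pos":[1.7,3.8,0.1],"dr":[0,0,-9.7],"claw":-1},{"delta_pos":[1.0,4.0,0],"dr":[0,0,-9.7],"claw":-1},{"delta_pos":[0.3,4.1,0.1],"dr":[0,0,-9.7],"claw":-1},{"delta_pos":[-0.4,4.2,0],"dr":[0,0,-9.7],"claw":-1},{"delta_pos":[-1.1,4.0,0.1],"dr":[0,0,-9.7],"claw":-1},{"delta_pos":[-1.7,3.8,0],"dr":[0,0,-9.7],"claw":-1},{"delta_pos":[-2.4,3.4,0.1],"dr":[0,0,-9.7],"claw":-1},{"delta_pos":[-2.9,3.0,0],"dr":[0,0,-9.7],"claw":-1}]'

```text
t: 2.6
ee_pos: [0.5008, 0.1908, 0.2399]
eef_rot: [0.909, -3.007, 0.0]
contact_force: [-0.0, 0.0, 0.0]
width: 1.003
finger_force: 0.0
```

Run:
```python
from h import *
ci,im=snap("wrist","w1");o,r=rays(ci,[320,200]);print(o,r,ci["mtx"],ci["k1"])
print(proj(ci,[(.531,.222,.095),(.531,.222,.106),(.527,.301,.106)]).round())
plan((.531,.222,.2),123,4)
```

```text
[0.43129151 0.14409934 0.36630024] [[ 0.25915233  0.20271734 -0.94463224]] [[344.87978086   0.         311.66720282]
 [  0.         344.87978086 199.75198536]
 [  0.           0.           1.        ]] -0.02615815938402952
[[322. 235.]
 [323. 241.]
 [400. 282.]]
now [0.5028 0.1947 0.2403] yaw 124.12 tilt 0.18 turn -1.1
[-1.0, 0.2, 1.0] 0.3
[-1.0, 0.2, 1.0] 0.3
[-0.9, 0.1, 1.0] 0.3
[-0.9, 0.2, 1.0] 0.3
end [0.5306 0.2217 0.2004] 122.9
```

View pics/w1.png

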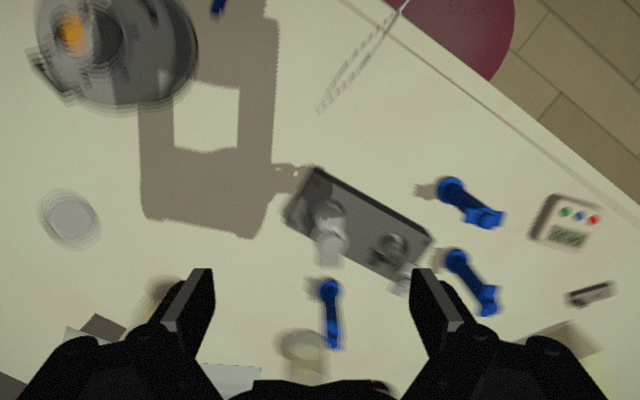

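The image is blurred because the arm was still settling. The wide flange is near (328,240). I'll let it settle and take a sharp crop.

>>> move_arm --motion '[{"delta_pos":[0,0,0],"dr":[0,0,0],"claw":-0.4},{"delta_pos":[0,0,0],"dr":[0,0,0],"claw":-0.4}]'

```text
t: 2.9
ee_pos: [0.5, 0.1886, 0.24]
eef_rot: [0.897, -3.01, 0.001]
contact_force: [0.5, 0.3, -0.2]
width: 0.7
finger_force: 0.0
```

Run:
```python
from h import *
ci,im=snap("wrist","w2");np.savez("w2.npz",mtx=ci["mtx"],k1=ci["k1"],view=ci["view"])
c=im[150:320,250:440];cv2.imwrite("pics/w2c.png",cv2.convertScaleAbs(cv2.resize(c,(760,680),interpolation=2)[:600],alpha=1.0))
print(get_obs()["ee_pos"],get_obs()["width"])
```

```text
[0.50012137 0.18851516 0.24008277] 0.7027166447725598
```

View pics/w2c.png

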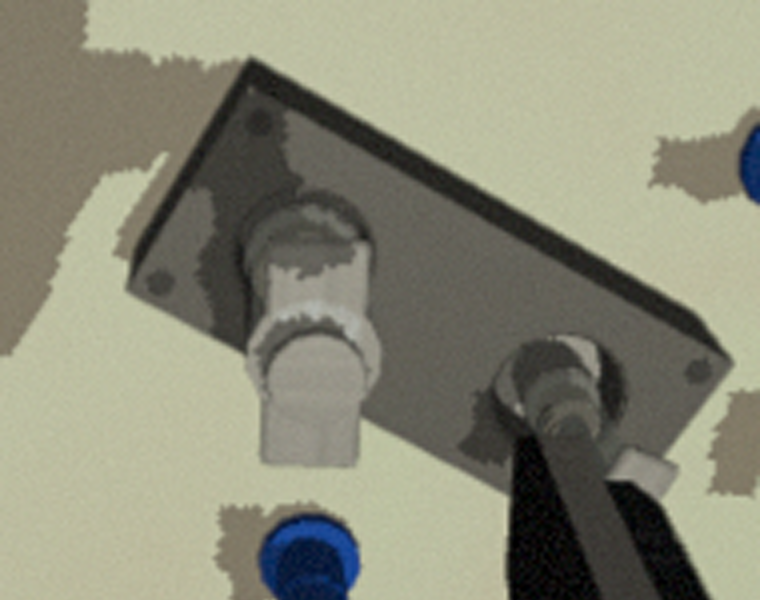

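The crop shows the wide flange strip from (319,243) to (310,465), the thumb cap centred at (315,370), and the stand's corners at (250,60), (130,290) and (733,362). The slim syringe is at right (570,420).

Run:
```python
from h import *
d=np.load("w2.npz");ci=dict(mtx=d["mtx"],k1=float(d["k1"]),view=d["view"])
f=lambda a,z:onplane(ci,np.array([250,150])+np.atleast_2d(a)/4,z)
E=f([(319,243),(310,465)],.095);v=E[0]-E[1];print(E,E.mean(0),np.linalg.norm(v),np.degrees(np.arctan2(v[1],v[0])))
S=f([(270,245),(262,462),(368,245),(358,465)],.095);print([np.degrees(np.arctan2(*(S[a]-S[a+1])[1::-1])) for a in(0,2)])
print(f((315,370),.106)); print(f([(313,355)],.095))
C=f([(250,60),(130,290),(733,362)],.034);print(C,np.linalg.norm(C[0]-C[1]),np.linalg.norm(C[0]-C[2]),(C[1]+C[2])/2)
u=(C[0]-C[2])/np.linalg.norm(C[0]-C[2]);print("hole",(C[1]+C[2])/2+.04*u)
```

```text
[[0.50846325 0.21230985 0.095     ]
 [0.55343478 0.24044155 0.095     ]] [0.53094901 0.2263757  0.095     ] 0.05304555416637821 -147.97218449241558
[np.float64(-148.45019046327556), np.float64(-147.55810926546616)]
[[0.52921728 0.22472766 0.106     ]]
[[0.53065847 0.22581769 0.095     ]]
[[0.49543195 0.18665512 0.034     ]
 [0.56388251 0.19408891 0.034     ]
 [0.49368948 0.33966062 0.034     ]] 0.06885303560931277 0.1530154200757339 [0.528786   0.26687477 0.034     ]
hole [0.5292415  0.22687736 0.034     ]
```

Run:
```python
from h import *
plan((.530,.2255,.130),122,4)
```

```text
now [0.5001 0.1885 0.2401] yaw 123.2 tilt 0.05 turn -1.2
[-1.1, 0.4, 2.8] 0.3
[-1.1, 0.4, 2.7] 0.3
[-1.2, 0.3, 2.8] 0.3
[-1.1, 0.4, 2.7] 0.3
end [0.5298 0.2254 0.13  ] 122.0
```

>>> move_arm --motion '[{"delta_pos":[-1.1,0.4,2.8],"dr":[0,0,0.3],"claw":-0.4},{"delta_pos":[-1.1,0.4,2.7],"dr":[0,0,0.3],"claw":-0.4},{"delta_pos":[-1.2,0.3,2.8],"dr":[0,0,0.3],"claw":-0.4},{"delta_pos":[-1.1,0.4,2.7],"dr":[0,0,0.3],"claw":-0.4},{"delta_pos":[0,0,0],"dr":[0,0,0],"claw":-0.4},{"delta_pos":[0,0,1.7],"dr":[0,0,0],"claw":-0.4},{"delta_pos":[0,0,1.7],"dr":[0,0,0],"claw":-0.4},{"delta_pos":[0,0,1.7],"dr":[0,0,0],"claw":-0.4},{"delta_pos":[0,0,1.7],"dr":[0,0,0],"claw":-0.4},{"delta_pos":[0,0,0],"dr":[0,0,0],"claw":-0.4}]' --squeeze 20

```text
t: 4.2
ee_pos: [0.5293, 0.226, 0.0606]
eef_rot: [0.868, -3.016, 0.001]
contact_force: [-0.1, -0.1, 0.8]
width: 0.702
finger_force: 0.0
```

Run:
```python
from h import *
ci,im=snap("wrist","w3");print(get_obs()["ee_pos"])
cv2.imwrite("pics/w3c.png",im)
```

```text
[0.52987179 0.22627969 0.06147645]
```

View pics/w3c.png

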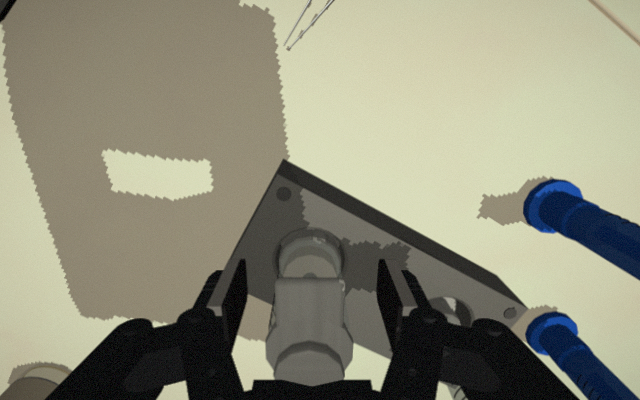

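The wide syringe (310,320) stands between the open pads at (235,300) and (390,300), and the fingers are clear of everything. Closing gently at 20 N.

>>> move_arm --motion '[{"delta_pos":[0,0,0],"dr":[0,0,0],"claw":0.1},{"delta_pos":[0,0,0],"dr":[0,0,0],"claw":0.3},{"delta_pos":[0,0,0],"dr":[0,0,0],"claw":0.5},{"delta_pos":[0,0,0],"dr":[0,0,0],"claw":0.7},{"delta_pos":[0,0,0],"dr":[0,0,0],"claw":1},{"delta_pos":[0,0,0],"dr":[0,0,0],"claw":1},{"delta_pos":[0,0,0],"dr":[0,0,0],"claw":1}]' --squeeze 20

```text
t: 5.12
ee_pos: [0.5309, 0.2265, 0.0629]
eef_rot: [-0.868, 3.018, -0.0]
contact_force: [1.3, -2.5, 6.3]
width: 0.328
finger_force: 19.9
```

>>> move_arm --motion '[{"delta_pos":[0,0,-1],"dr":[0,0,0],"claw":1},{"delta_pos":[0,0,-2],"dr":[0,0,0],"claw":1},{"delta_pos":[0,0,-2.5],"dr":[0,0,0],"claw":1},{"delta_pos":[0,0,-2.5],"dr":[0,0,0],"claw":1},{"delta_pos":[0,0,-2.5],"dr":[0,0,0],"claw":1},{"delta_pos":[0,0,-2.5],"dr":[0,0,0],"claw":1},{"delta_pos":[0,0,-2],"dr":[0,0,0],"claw":1},{"delta_pos":[0,0,0],"dr":[0,0,0],"claw":1}]'

```text
t: 6.12
ee_pos: [0.5309, 0.2269, 0.2139]
eef_rot: [-0.868, 3.016, 0.001]
contact_force: [0.1, 0.5, -0.4]
width: 0.336
finger_force: 20.0
```

Run:
```python
from h import *
plan((.500,.045,.215),72.5,9)
```

```text
now [0.5309 0.2269 0.2139] yaw 122.1 tilt 0.17 turn -49.6
[1.4, -1.5, -0.0] 5.5
[1.2, -1.7, -0.0] 5.5
[1.0, -1.8, -0.0] 5.5
[0.9, -1.8, -0.0] 5.5
[0.7, -1.9, -0.0] 5.5
[0.5, -2.0, -0.0] 5.5
[0.3, -2.0, -0.0] 5.5
[0.1, -2.1, -0.1] 5.5
[-0.1, -2.0, -0.0] 5.5
end [0.5005 0.0453 0.2146] 72.6
```

>>> move_arm --motion '[{"delta_pos":[1.4,-1.5,0],"dr":[0,0,5.5],"claw":1},{"delta_pos":[1.2,-1.7,0],"dr":[0,0,5.5],"claw":1},{"delta_pos":[1.0,-1.8,0],"dr":[0,0,5.5],"claw":1},{"delta_pos":[0.9,-1.8,0],"dr":[0,0,5.5],"claw":1},{"delta_pos":[0.7,-1.9,0],"dr":[0,0,5.5],"claw":1},{"delta_pos":[0.5,-2,0],"dr":[0,0,5.5],"claw":1},{"delta_pos":[0.3,-2,0],"dr":[0,0,5.5],"claw":1},{"delta_pos":[0.1,-2.1,-0.1],"dr":[0,0,5.5],"claw":1},{"delta_pos":[-0.1,-2,0],"dr":[0,0,5.5],"claw":1},{"delta_pos":[0,0,0],"dr":[0,0,0],"claw":1}]'

```text
t: 7.38
ee_pos: [0.499, 0.044, 0.2124]
eef_rot: [-0.477, -3.103, 0.001]
contact_force: [0.1, 0.1, -1.1]
width: 0.333
finger_force: 20.1
```

>>> move_arm --motion '[{"delta_pos":[0,0,0],"dr":[0,0,0],"claw":1},{"delta_pos":[0,0,0],"dr":[0,0,0],"claw":1},{"delta_pos":[0,0,0],"dr":[0,0,0],"claw":1}]'

```text
t: 7.75
ee_pos: [0.4999, 0.0453, 0.2132]
eef_rot: [-0.474, -3.106, -0.0]
contact_force: [-0.5, 0.3, -1.5]
width: 0.332
finger_force: 20.1
```

Run:
```python
from h import *
ci,im=snap("wrist","w4");np.savez("w4.npz",mtx=ci["mtx"],k1=ci["k1"],view=ci["view"])
print(proj(ci,[(.490,-.016,.106)]),get_obs()["ee_pos"],get_obs()["eef_rot"])
cv2.imwrite("pics/w4c.png",cv2.resize(im,(800,500)))
```

```text
[[226.42497291 215.11929439]] [0.49992878 0.04525294 0.21321222] [-4.73848897e-01 -3.10556732e+00 -1.36585381e-04]
```

View pics/w4c.png

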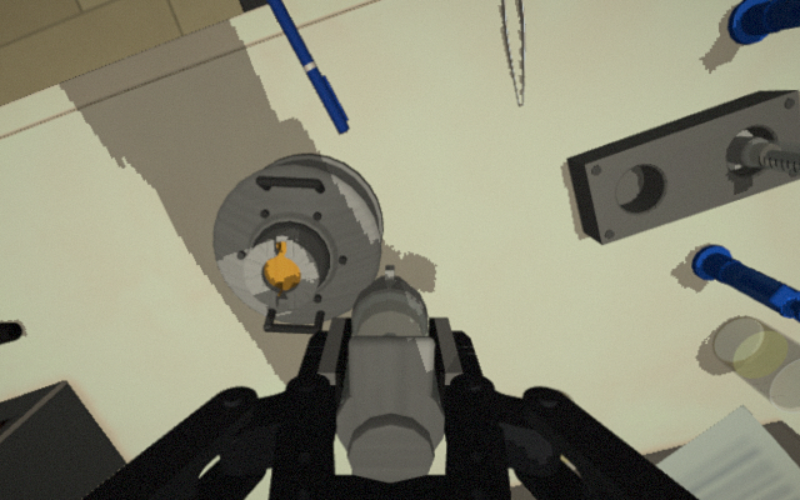

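The wrist view shows the valve mouth at about (282,268)/1.25, with its slots at (281,245) and (281,295). The eyes are at (290,185) and (293,322), and the held syringe's lug is at (390,270). Enlarging.

Run:
```python
from h import *
im=cv2.imread("pics/w4.png")
c=im[160:275,185:340];cv2.imwrite("pics/w4d.png",cv2.convertScaleAbs(cv2.resize(c,(775,575),interpolation=2),alpha=1.4))
```

```text
(no output)
```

View pics/w4d.png

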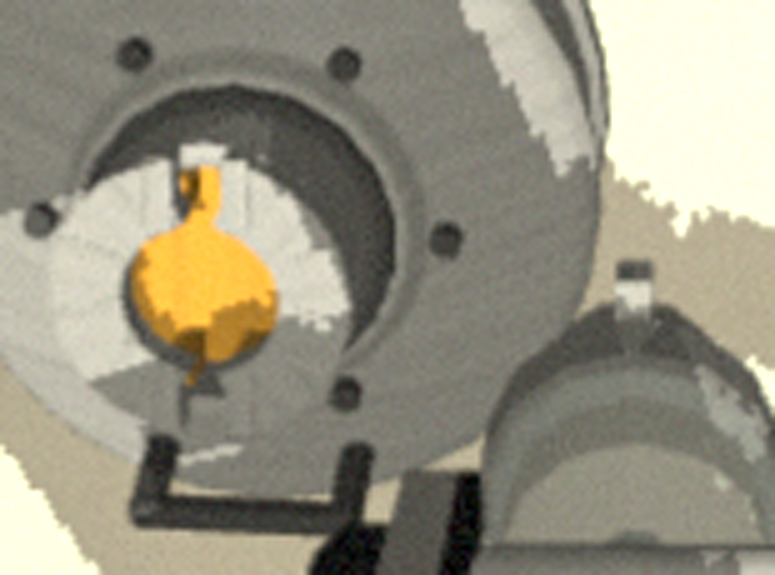

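Run:
```python
from h import *
d=np.load("w4.npz");ci=dict(mtx=d["mtx"],k1=float(d["k1"]),view=d["view"])
f=lambda a,z:onplane(ci,np.array([185,160])+np.atleast_2d(a)/5,z)
ang=lambda v:round(float(np.degrees(np.arctan2(v[1],v[0]))),2)
print("mouth",f((203,290),.106))
m=f([(128,290),(278,290)],.106);print("mouth dia",np.linalg.norm(m[0]-m[1]))
S=f([(201,148),(206,430)],.106);print("slot",S,S.mean(0),np.linalg.norm(S[0]-S[1]),ang(S[1]-S[0]))
L=f([(178,165),(183,415)],.106);print("slot left edge",ang(L[1]-L[0]))
E=onplane(ci,[(232,147.6),(234.8,263.5)],.083);print("eyes",E,E.mean(0),ang(E[1]-E[0]))
B=f([(140,515),(358,520)],.083);print("bar dir-90",ang(B[1]-B[0])-90)
g=f([(617,281),(652,281)],.1693);t=g.mean(0);print("lug",g,np.linalg.norm(g[0]-g[1]))
M=R.from_rotvec(get_obs()["eef_rot"]).as_matrix();print("toolx",ang(M[:,0]),ang(M[:,1]));a=t-.0155*M[:,0];print("axis",a,"offset tool",(M.T@(a-get_obs()["ee_pos"])))
# top camera eyes
ct=camera_info("top")
E=onplane(ct,[(335+620/4.2,195+65/4.2),(335+562/4.2,195+240/4.2)],.083);print("top eyes",E,E.mean(0),ang(E[0]-E[1]))
```

```text
mouth [[ 0.49192437 -0.01742727  0.106     ]]
mouth dia 0.02198820704083787
slot [[ 0.47162248 -0.00952441  0.106     ]
 [ 0.51318204 -0.02556041  0.106     ]] [ 0.49240226 -0.01754241  0.106     ] 0.044546046936100245 -21.1
slot left edge -21.23
eyes [[ 4.47563482e-01 -1.73781419e-04  8.30000000e-02]
 [ 5.39733276e-01 -3.42693864e-02  8.30000000e-02]] [ 0.49364838 -0.01722158  0.083     ] -20.3
bar dir-90 -18.730000000000004
lug [[0.48461951 0.04883509 0.1693    ]
 [0.48572906 0.05238216 0.1693    ]] 0.0037165563193724397
toolx 162.65 72.65
axis [0.499969   0.04598625 0.16929852] offset tool [0.00017611 0.00070871 0.04391377]
top eyes [[ 0.5375473  -0.25851955  0.083     ]
 [ 0.445857   -0.22153449  0.083     ]] [ 0.49170215 -0.24002702  0.083     ] -21.97
```

Run:
```python
from h import *
plan((.4923,-.018,.173),69.5,4,2,1)
```

```text
now [0.4999 0.0453 0.2132] yaw 72.65 tilt 0.01 turn -3.1
[-0.29, -1.57, 1.01] 0.8
[-0.31, -1.56, 1.0] 0.8
[-0.33, -1.56, 1.01] 0.8
[-0.36, -1.55, 1.0] 0.8
end [ 0.4923 -0.018   0.173 ] 69.4
```

>>> move_arm --motion '[{"delta_pos":[-0.29,-1.57,1],"dr":[0,0,0.8],"claw":1},{"delta_pos":[-0.31,-1.56,1],"dr":[0,0,0.8],"claw":1},{"delta_pos":[-0.33,-1.56,1],"dr":[0,0,0.8],"claw":1},{"delta_pos":[-0.36,-1.55,1],"dr":[0,0,0.8],"claw":1},{"delta_pos":[0,0,0],"dr":[0,0,0],"claw":1},{"delta_pos":[0,0,0],"dr":[0,0,0],"claw":1},{"delta_pos":[0,0,0],"dr":[0,0,0],"claw":1},{"delta_pos":[0,0,0],"dr":[0,0,0],"claw":1}]'

```text
t: 8.8
ee_pos: [0.4925, -0.0181, 0.1736]
eef_rot: [0.561, 3.091, 0.0]
contact_force: [-0.5, 0.3, -0.5]
width: 0.331
finger_force: 20.1
```

Run:
```python
from h import *
ci,im=snap("wrist","w5");np.savez("w5.npz",mtx=ci["mtx"],k1=ci["k1"],view=ci["view"])
o=get_obs();print(o["ee_pos"],o["contact_force"]);M=R.from_rotvec(o["eef_rot"]).as_matrix();print(np.degrees(np.arctan2(M[1,1],M[0,1])))
c=im[190:310,230:390];cv2.imwrite("pics/w5d.png",cv2.convertScaleAbs(cv2.resize(c,(800,600),interpolation=2),alpha=1.6))
```

```text
[ 0.49240607 -0.0180864   0.173523  ] [ 0.06843326  0.51587028 -0.441236  ]
69.43274031271639
```

View pics/w5d.png

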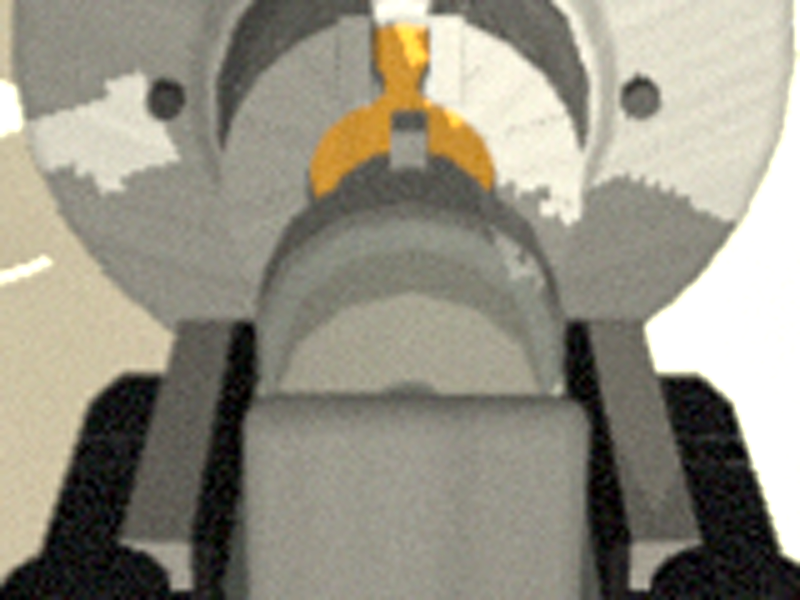

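Lug tip at (408,122), aligned in angle with the slot (edges 373–430), but the mouth's centre is at x≈402. That means about 0.7 mm along tool -y. A quick radial check before inserting.

Run:
```python
from h import *
d=np.load("w5.npz");ci=dict(mtx=d["mtx"],k1=float(d["k1"]),view=d["view"])
o=get_obs();M=R.from_rotvec(o["eef_rot"]).as_matrix();p=np.array(o["ee_pos"])
f=lambda a,z:((onplane(ci,np.array([230,190])+np.atleast_2d(a)/5,z)-p)@M*1e3).round(2)
print("slot/mouth corners (expect x 10.95)",f([(373,103),(430,103)],.106))
print("mouth sides",f([(310,180),(495,180)],.106))
print("lug tip top edge (expect x 15.5)",f([(391,130),(427,130)],p[2]-.0569+.013))
im=cv2.imread("pics/w5.png");print(im[180:200,310].tolist())
```

```text
slot/mouth corners (expect x 10.95) [[ 9.77 -3.6  67.52]
 [ 9.77  3.25 67.52]]
mouth sides [[ -0.29 -11.37  67.52]
 [ -0.31  11.24  67.53]]
lug tip top edge (expect x 15.5) [[15.72 -1.22 43.89]
 [15.71  2.6  43.89]]
[[63, 70, 71], [61, 68, 66], [60, 64, 66], [63, 68, 67], [56, 60, 63], [64, 70, 70], [65, 70, 68], [59, 64, 65], [68, 74, 73], [127, 139, 140], [158, 170, 171], [154, 166, 171], [143, 156, 158], [136, 149, 149], [113, 141, 153], [76, 147, 185], [51, 141, 189], [47, 136, 181], [38, 111, 148], [31, 97, 133]]
```

>>> move_arm --motion '[{"delta_pos":[-0.04,-0.08,0.3],"dr":[0,0,0],"claw":1},{"delta_pos":[0,0,0.3],"dr":[0,0,0],"claw":1},{"delta_pos":[0,0,0.2],"dr":[0,0,0],"claw":1},{"delta_pos":[0,0,0.2],"dr":[0,0,0],"claw":1},{"delta_pos":[0,0,0.2],"dr":[0,0,0],"claw":1},{"delta_pos":[0,0,0.1],"dr":[0,0,0],"claw":1},{"delta_pos":[0,0,0.1],"dr":[0,0,0],"claw":1},{"delta_pos":[0,0,0],"dr":[0,0,0],"claw":1}]'

```text
t: 9.85
ee_pos: [0.4923, -0.0193, 0.1593]
eef_rot: [-0.562, -3.091, -0.0]
contact_force: [-0.0, -0.4, -0.9]
width: 0.335
finger_force: 20.1
```

>>> move_arm --motion '[{"delta_pos":[0,0,0.1],"dr":[0,0,0],"claw":1},{"delta_pos":[0,0,0.1],"dr":[0,0,0],"claw":1},{"delta_pos":[0,0,0.1],"dr":[0,0,0],"claw":1},{"delta_pos":[0,0,0.1],"dr":[0,0,0],"claw":1},{"delta_pos":[0,0,0.1],"dr":[0,0,0],"claw":1},{"delta_pos":[0,0,0],"dr":[0,0,0],"claw":1}]'

```text
t: 10.6
ee_pos: [0.4924, -0.0192, 0.1542]
eef_rot: [0.562, 3.091, 0.0]
contact_force: [0.6, 1.0, -1.4]
width: 0.336
finger_force: 20.0
```

>>> move_arm --motion '[{"delta_pos":[0,0,0.15],"dr":[0,0,0],"claw":1},{"delta_pos":[0,0,0.15],"dr":[0,0,0],"claw":1},{"delta_pos":[0,0,0.15],"dr":[0,0,0],"claw":1},{"delta_pos":[0,0,0.15],"dr":[0,0,0],"claw":1},{"delta_pos":[0,0,0.1],"dr":[0,0,0],"claw":1},{"delta_pos":[0,0,0.1],"dr":[0,0,0],"claw":1},{"delta_pos":[0,0,0],"dr":[0,0,0],"claw":1}]'

```text
t: 11.48
ee_pos: [0.4924, -0.0193, 0.1463]
eef_rot: [0.562, 3.091, 0.0]
contact_force: [0.7, 1.9, 0.9]
width: 0.335
finger_force: 20.2
```

>>> move_arm --motion '[{"delta_pos":[0,0,0.1],"dr":[0,0,0],"claw":1},{"delta_pos":[0,0,0.1],"dr":[0,0,0],"claw":1},{"delta_pos":[0,0,0.1],"dr":[0,0,0],"claw":1},{"delta_pos":[0,0,0.1],"dr":[0,0,0],"claw":1},{"delta_pos":[0,0,0.1],"dr":[0,0,0],"claw":1},{"delta_pos":[0,0,0],"dr":[0,0,0],"claw":1},{"delta_pos":[0,0,0],"dr":[0,0,0],"claw":1}]'

```text
t: 12.35
ee_pos: [0.4924, -0.0193, 0.1413]
eef_rot: [0.562, 3.091, 0.0]
contact_force: [-0.0, 0.7, 3.4]
width: 0.332
finger_force: 20.4
```

>>> move_arm --motion '[{"delta_pos":[0,0,0.05],"dr":[0,0,0],"claw":1},{"delta_pos":[0,0,0.05],"dr":[0,0,0],"claw":1},{"delta_pos":[0,0,0],"dr":[0,0,0],"claw":1},{"delta_pos":[0,0,0],"dr":[0,0,0],"claw":1}]'

```text
t: 12.85
ee_pos: [0.4925, -0.0194, 0.1408]
eef_rot: [0.562, 3.091, -0.0]
contact_force: [-2.1, 1.3, 10.3]
width: 0.336
finger_force: 21.2
```

>>> move_arm --motion '[{"delta_pos":[0,0,0],"dr":[0,0,5],"claw":1},{"delta_pos":[0,0,0],"dr":[0,0,5],"claw":1},{"delta_pos":[0,0,0],"dr":[0,0,5],"claw":1},{"delta_pos":[0,0,0],"dr":[0,0,5],"claw":1},{"delta_pos":[0,0,0],"dr":[0,0,5],"claw":1},{"delta_pos":[0,0,0],"dr":[0,0,5],"claw":1},{"delta_pos":[0,0,0],"dr":[0,0,5],"claw":1},{"delta_pos":[0,0,0],"dr":[0,0,5],"claw":1},{"delta_pos":[0,0,0],"dr":[0,0,0],"claw":1}]'

```text
t: 13.98
ee_pos: [0.4926, -0.0194, 0.1409]
eef_rot: [1.586, 2.711, 0.0]
contact_force: [-0.7, 0.6, 10.1]
width: 0.331
finger_force: 21.0
```

Run:
```python
from h import *
o=get_obs();M=R.from_rotvec(o["eef_rot"]).as_matrix();print(o["ee_pos"],np.degrees(np.arctan2(M[1,1],M[0,1])),o["contact_force"],o["ft_torque"],o["finger_force"],o["q"])
```

```text
[ 0.49257865 -0.01941059  0.14086176] 29.343791716562205 [-0.70474126  0.56820589 10.14315017] [0.15389706 0.2200706  0.13596788] 21.022817194461823 [-4.22710627e-02  2.89165234e-01  2.00777015e+00 -3.18937438e-04
  8.44050771e-01 -5.54204898e-01]
```

>>> move_arm --motion '[{"delta_pos":[0,0,0],"dr":[0,0,5],"claw":1},{"delta_pos":[0,0,0],"dr":[0,0,5],"claw":1},{"delta_pos":[0,0,0],"dr":[0,0,5],"claw":1},{"delta_pos":[0,0,0],"dr":[0,0,5],"claw":1},{"delta_pos":[0,0,0],"dr":[0,0,5],"claw":1},{"delta_pos":[0,0,0],"dr":[0,0,5],"claw":1},{"delta_pos":[0,0,0],"dr":[0,0,5],"claw":1},{"delta_pos":[0,0,0],"dr":[0,0,5],"claw":1},{"delta_pos":[0,0,0],"dr":[0,0,4],"claw":1},{"delta_pos":[0,0,0],"dr":[0,0,0],"claw":1}]'

```text
t: 15.22
ee_pos: [0.4923, -0.0195, 0.1408]
eef_rot: [2.486, 1.92, -0.0]
contact_force: [-2.0, 1.2, 11.4]
width: 0.335
finger_force: 21.2
```

Run:
```python
from h import *
o=get_obs();M=R.from_rotvec(o["eef_rot"]).as_matrix();print(o["ee_pos"],np.degrees(np.arctan2(M[1,1],M[0,1])),o["contact_force"],o["ft_torque"],o["finger_force"])
```

```text
[ 0.49227417 -0.01951641  0.14083883] -14.627528836623373 [-1.9718562   1.15148997 11.35812088] [0.06100279 0.40300194 0.14282715] 21.18745654821396
```

>>> move_arm --motion '[{"delta_pos":[0,0,0],"dr":[0,0,2],"claw":1},{"delta_pos":[0,0,0],"dr":[0,0,2],"claw":1},{"delta_pos":[0,0,0],"dr":[0,0,1],"claw":1},{"delta_pos":[0,0,0],"dr":[0,0,0],"claw":1},{"delta_pos":[0,0,0],"dr":[0,0,0],"claw":1}]'

```text
t: 15.85
ee_pos: [0.4923, -0.0195, 0.1408]
eef_rot: [2.566, 1.811, -0.0]
contact_force: [-4.4, 0.8, 11.2]
width: 0.332
finger_force: 21.2
```

Run:
```python
from h import *
ci,im=snap("wrist","w6")
o=get_obs();M=R.from_rotvec(o["eef_rot"]).as_matrix();print(o["ee_pos"],np.degrees(np.arctan2(M[1,1],M[0,1])),o["contact_force"],o["ft_torque"],o["finger_force"])
c=im[160:360,190:430];cv2.imwrite("pics/w6d.png",cv2.convertScaleAbs(cv2.resize(c,(720,600),interpolation=2),alpha=1.6))
```

```text
[ 0.49226377 -0.01952558  0.14084435] -19.57253157009952 [-1.91119935 -0.2119816  11.92867048] [0.05296899 0.40229102 0.21314491] 21.20812565088272
```

View pics/w6d.png

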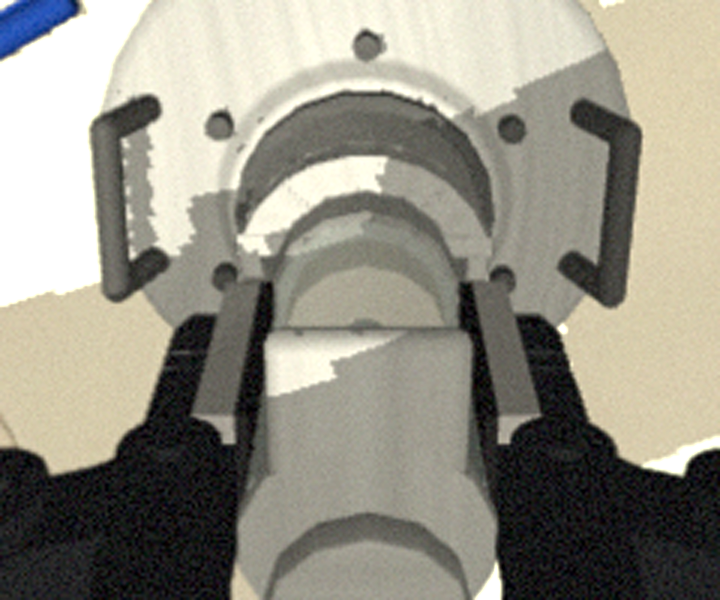

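The flange's lower edge (265,330)–(472,330) is square to the jaws, so the syringe hasn't slipped in the grip. The shoulder sits on the rim, the eyes are now at right angles to the flange, and the torque has risen. Handing in.

```bash
python3 -c "
from plant import job_done
print(job_done())"
```

```text
the job is handed in; nothing more can be done
None
```

I handed in the job with the wide syringe still gripped at about 21 N, its shoulder pressed onto the valve rim with about 11 N, and turned 89° clockwise. The judge gave no verdict back; allowing for the 5° of play, the valve should be at about 1.47 rad or more, against the 1.3 needed.

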